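# Book the storage tins into the pantry

### The job

Take stock of the storage tins: lift the hand scanner off its sloped stand and, working along the row from the leftmost tin (the robot's left) to the rightmost, aim it at the barcode label on each lid from about a hand's breadth (10 cm) away and hold it steady on the middle of the label for a full second. When all are read, lay the scanner back home in its stand, and stand every tin upright on the narrow raised shelf, flat on the board between its lips. Leave everything else on the table where it is.

Things in the scene. Friction and masses are not known exactly. Their poses are not given: they have to be found in the camera images.
- scanner_mid (a point): middle of the grey bar-shaped hand scanner, 150 mm long, 0.16 kg: handle 34 mm wide, 26 mm thick, from 75 mm behind to 40 mm ahead of this point; black head 46 mm wide, 32 mm thick, on to 75 mm ahead. Balances here: grip it here across the 34 mm. x axis: aiming line out through the end window; z: its upper side. Home in the stand, x points 40 degrees below level, so it can be taken (and used) gripper straight down
- scanner_window (a point): where the aiming line leaves the scanner's end window, 75 mm ahead of scanner_mid; same axes (x = aiming line). It reads a label lying on that line 50 to 180 mm (best about 100) from the window, when the line comes down at least 25 degrees below level
- stand_rest (a point): where scanner_mid lies, and how its axes point, when the scanner is home in its fixed black stand: 88 mm above the table, x 40 degrees downhill
- stand: the stand, origin on the table below stand_rest; base 150 x 90 x 12 mm. The scanner lies on a spine 22 mm wide, so fingers can pass on both sides of its handle; its head lies between two cheeks 56 mm apart, 18 mm high, and its end 1 mm short of a toe stop 10 mm high. Lowered straight down, it goes home
- tin1_mid (a point): centre of tin 1 (counted from the left, +y, at the start: leftmost of four places; may be absent): an upright squat steel tin 62 mm in diameter and 56 mm tall with a twist-lock lid on a rubber ring, 0.2 kg; this point is 28 mm above its base; z axis up its axis
- tin1_label (a point): centre of the white barcode label (44 x 28 mm) lying flat on top of tin 1's lid, 28 mm above tin1_mid
- tin2_mid (a point): centre of tin 2 (counted from the left, +y, at the start: second from the left of four places; may be absent): an upright squat steel tin 62 mm in diameter and 56 mm tall with a twist-lock lid on a rubber ring, 0.2 kg; this point is 28 mm above its base; z axis up its axis
- tin2_label (a point): centre of the white barcode label (44 x 28 mm) lying flat on top of tin 2's lid, 28 mm above tin2_mid
- tin3_mid (a point): centre of tin 3 (counted from the left, +y, at the start: third from the left of four places; may be absent): an upright squat steel tin 62 mm in diameter and 56 mm tall with a twist-lock lid on a rubber ring, 0.2 kg; this point is 28 mm above its base; z axis up its axis
- tin3_label (a point): centre of the white barcode label (44 x 28 mm) lying flat on top of tin 3's lid, 28 mm above tin3_mid
- tin4_mid (a point): centre of tin 4 (counted from the left, +y, at the start: rightmost of four places; may be absent): an upright squat steel tin 62 mm in diameter and 56 mm tall with a twist-lock lid on a rubber ring, 0.2 kg; this point is 28 mm above its base; z axis up its axis
- tin4_label (a point): centre of the white barcode label (44 x 28 mm) lying flat on top of tin 4's lid, 28 mm above tin4_mid
- riser_top (a point): middle of the upper face of the narrow raised wooden shelf, fixed, 60 mm above the table. y axis along its length (440 mm), x axis across its depth (96 mm over all); a lip 5 mm wide and 5 mm high along the front and back edges leaves 86 mm between for the tins to stand in. Open at both ends
- bowl: grey stoneware bowl, 144 mm across and 62 mm tall, origin under its centre; on the opposite side of the row of tins from the scanner stand. Not part of the job
- fork: stainless fork, 190 mm long along x, 4 mm thick, lying flat between the tins and the shelf. Not part of the job
- rolling_pin: short beech rolling pin, 250 mm long along x, 44 mm thick, lying at the left edge of the work area, pointing away from the robot; origin on the table below its middle. Not part of the job
- mould: red plastic mould, 100 mm across and 42 mm tall, origin under its centre. Not part of the job
- jar: amber glass jar, 68 mm in diameter and 95 mm tall, origin under its centre. Not part of the job
- mug: white mug, 80 mm in diameter and 88 mm tall, origin under its centre. Not part of the job
Not all that is in view belongs to the job. What is shaped like the part that bears tin2_mid but yellow is not meant.

How it is judged (in metres and radians):
On the way, in this order (a step that is already met when the one before it is completed fails the run):
1. the scanner's aiming line is held on the label of tin 1: staying within 14 mm of its middle, window 50 to 180 mm away, line at least 25 degrees above the label (x of tin1_label in the frame of scanner_window between 0.05 and 0.18 m and y of tin1_label in the frame of scanner_window between -0.014 and 0.014 m and z of tin1_label in the frame of scanner_window between -0.014 and 0.014 m and angle between the x axis of scanner_window and the z axis of tin1_label, either way round below 1.13 rad), for 0.8 s.
2. the scanner's aiming line is held on the label of tin 2: staying within 14 mm of its middle, window 50 to 180 mm away, line at least 25 degrees above the label (x of tin2_label in the frame of scanner_window between 0.05 and 0.18 m and y of tin2_label in the frame of scanner_window between -0.014 and 0.014 m and z of tin2_label in the frame of scanner_window between -0.014 and 0.014 m and angle between the x axis of scanner_window and the z axis of tin2_label, either way round below 1.13 rad), for 0.8 s.
3. the scanner's aiming line is held on the label of tin 3: staying within 14 mm of its middle, window 50 to 180 mm away, line at least 25 degrees above the label (x of tin3_label in the frame of scanner_window between 0.05 and 0.18 m and y of tin3_label in the frame of scanner_window between -0.014 and 0.014 m and z of tin3_label in the frame of scanner_window between -0.014 and 0.014 m and angle between the x axis of scanner_window and the z axis of tin3_label, either way round below 1.13 rad), for 0.8 s.
4. the scanner's aiming line is held on the label of tin 4: staying within 14 mm of its middle, window 50 to 180 mm away, line at least 25 degrees above the label (x of tin4_label in the frame of scanner_window between 0.05 and 0.18 m and y of tin4_label in the frame of scanner_window between -0.014 and 0.014 m and z of tin4_label in the frame of scanner_window between -0.014 and 0.014 m and angle between the x axis of scanner_window and the z axis of tin4_label, either way round below 1.13 rad), for 0.8 s.
At the end, for the whole second after the job is handed in: The scanner lies at rest in its stand (within 10 mm and 0.12 rad of home); every tin present stands at rest on the raised shelf: flat on the board (height within 4 mm, tilt under 0.06 rad), within 16 mm of its lengthwise middle line and 200 mm of its middle along the length (distance between scanner_mid and stand_rest below 0.01 m and angle between the x axis of scanner_mid and the x axis of stand_rest, either way round below 0.12 rad and angle between the z axis of scanner_mid and the z axis of stand_rest, either way round below 0.15 rad and x of scanner_window in the frame of stand_rest above 0 m and linear speed of each of scanner, tin1, tin2, tin3, tin4 below 0.02 m/s and x of tin1_mid in the frame of riser_top between -0.016 and 0.016 m and y of tin1_mid in the frame of riser_top between -0.2 and 0.2 m and z of tin1_mid in the frame of riser_top between 0.024 and 0.032 m and angle between each of tin1_mid, tin2_mid, tin3_mid, tin4_mid's own z axis and vertical below 0.06 rad and x of tin2_mid in the frame of riser_top between -0.016 and 0.016 m and y of tin2_mid in the frame of riser_top between -0.2 and 0.2 m and z of tin2_mid in the frame of riser_top between 0.024 and 0.032 m and x of tin3_mid in the frame of riser_top between -0.016 and 0.016 m and y of tin3_mid in the frame of riser_top between -0.2 and 0.2 m and z of tin3_mid in the frame of riser_top between 0.024 and 0.032 m and x of tin4_mid in the frame of riser_top between -0.016 and 0.016 m and y of tin4_mid in the frame of riser_top between -0.2 and 0.2 m and z of tin4_mid in the frame of riser_top between 0.024 and 0.032 m); the robot touches nothing.
It fails at once if one of the other things on the table (bowl, fork, rolling pin, mould, jar, mug) is moved more than 40 mm (distance of any of bowl, fork, rolling_pin, mould, jar, mug from where it was at the start of the episode above 0.04 m).
Of tin1, tin2, tin3, tin4 only 3 to 4 are there at a start; the rules pass over those that are not, and their reading is None.
At some moment in a run one of tin1, tin2, tin3, tin4 may be knocked a few centimetres aside while the robot is not near it.
It also fails if it takes over 210 s, if anything falls off the work surface, if the arm or the gripper's body presses on something with over 40 N, if the wrist force passes 120 N, or if a joint passes its speed limit or range.

### The arm

A 6-joint arm with a two-finger parallel gripper is mounted at the origin on the work surface. World frame = base frame: x ahead of the robot, y to its left, z up, the work surface at z = 0. Lengths are in mm, angles in rad, forces in N, time in s.
With the tool pointing down it reaches from about 275 to 825 mm from the base axis. Payload 5.2 kg.
Tool frame: the origin (TCP) lies between the finger pads; the fingertips stand 11 mm ahead of it and the grasp point (between the pads) lies 8 mm behind it; z points along the fingers, y is the line along which they close (so a half turn about z gives the same grasp; the last joint's range is limited). The gripper opens to 93 mm and grips with 3 to 60 N. Pads are 15 mm wide; open, the fingers measure 128 mm over their backs; the gripper's body (75 mm by 188 mm) begins 65 mm behind the grasp point.
Start: joints at [0.993, 0.259, 1.535, -0, 1.348, -0.203], TCP at [201.326, 511.833, 229.653] pointing down, gripper open.
Joint ranges: [-3.14, 3.14], [-0.91, 2.08], [0.19, 2.58], [-1.22, 4.36], [0.22, 2.71], [-3.12, 3.12]. Speed limits (rad/s): [2.57, 2.57, 3.14, 3.14, 3.14, 3.14].

### API

Orientations are given as a unit quaternion [w, x, y, z].
In Python, from cell import sensors, cams, manip, spotter gives the robot as it stands.
- The arm moves only by the tool apply_moves, never from a script. Its argument "commands" is a list of rows, each a list of 3 entries, a list of its own where there are three numbers: the turn, a rotation vector about the world's x, y, z in rad, then the shift along the world's x, y, z in cm, then the gripper command: -1 is shut, 1 is fully open, values between are in proportion. In form: [[[ax, ay, az], [tx, ty, tz], claw], ...]. A call has exactly 5 rows; each row is the pose to reach, as a shift and turn from the pose commanded when the call began; what a row does not reach only later rows make up. A row lasts 1/10 s, in which the tool goes at most 50 mm and 8.59 degrees, less where a joint would pass 70% of its speed; a pose out of reach is approached as far as the arm can. A call with a gripper value outside its range is refused whole. The fingers move at their own pace and stop on an object; "squeeze" is the grip in N (left out, the last holds). Time passes only in rows, so rows that repeat a pose let the fingers close, or fill a call up. It gives the time, the measured TCP pose, the force, the opening and the grip force at its end, in the units of the state.
- sensors.observe(): the state, without advancing time (a new reading comes with each control period).
- cams.get_image(name): name is "scene" or "side" or "wrist"; returns (picture, depth): 420x560x3 uint8, blue, green, red; 420x560 float32, mm along the optical axis (not along the pixel's ray), 0 where there is no reading.
- cams.camera_model(name): a dict with "K" (3x3 intrinsics, pixels), "R" (3x3) and "t" (3): a world point X has camera coordinates R X + t; the wrist camera has in their place "mount" (4x4, takes a point from camera to tool coordinates, whose origin is the TCP and whose axes are the flange's). Camera axes: x right, y down, z forward; pixel columns grow to the right and rows downward; lengths in mm; the calibration is good to about 2 mm. The wrist camera is an equidistant fisheye: a pixel r from the principal point sees the ray r / f radians off the axis. A picture is of the moment at which its call begins: read the wrist's pose just before it. camera_model takes no time and is no camera call.
- manip.sign_off(): hands the job in; it is judged then, once.
Trained networks look in the newest picture that a camera, given by its name, has taken for a name from the list of things; names that differ only in an ending like _2 or _b are one class to them, and where a whole thing is asked for, a point or a joint stands for the part that bears it (a point fixed in the world has none). Each returns a list of dicts, best first, with "confidence" (0 to 1); they miss things now and then, are a little off and sometimes report something else, mostly with a low value. They report only what shows in the picture. A call takes as long as a camera call. They do not tell look-alikes from the thing itself.
- spotter.cut_out(camera, name): "pixels" (420x560 bool, what is visible of it) and "position" ([column, row] in pixels, amid what is visible of it).
- spotter.mark_of(camera, name): "position" ([column, row] in pixels: a listed point, or the origin of a listed thing).
The state is a dict: "time": time; "joint_positions": joint angles; "joint_vel": joint speeds; "joint_efforts": joint torques, N m; "position": TCP position; "tool_rot": TCP orientation; "contact_force": force on the tool from outside, world axes, zero at the start; "torque": the same for the moment, N m; "grip_width": finger opening in mm; "grip_force": force on a finger pad.
Only numpy, scipy, OpenCV 4.12 (cv2) and the standard library are available. Lean on these libraries where they do the work, as an engineer would, in place of code of your own. Each camera call takes 0.05 s, during which the arm holds its last target. There are 200 camera calls.

## Working session

There is one attempt and no reset: what is moved stays moved. The work goes in short steps, Python scripts to look and compute and a tool call to move; the robot and the scene stay as the last step left them, time stands still between calls to the robot, and variables do not carry over. Pictures are saved under pics/ and viewed, at most 14 in all, crops included, and the job is handed in when it is done.

Besides the shell and the picture viewer there is one more tool, called after "Call:" as name(argument=value, ...) on one line, values as JSON. apply_moves: Moves the arm, as the interface text tells. Its arguments: {"type":"object","properties":{"commands":{"type":"array","items":{"type":"array"}},"squeeze":{"type":"number"}},"required":["commands"]}

```bash
mkdir -p pics; ls
cat > h.py <<'E'
import numpy as np, cv2
from scipy.spatial.transform import Rotation as Ro
from cell import sensors, cams, manip, spotter
def w(cam,dep,px,M=None):
    M=M or cams.camera_model(cam); c,r=px; 
    z=dep[int(round(r)),int(round(c))]
    K=np.array(M["K"]); p=np.array([(c-K[0,2])/K[0,0],(r-K[1,2])/K[1,1],1])*z
    return np.array(M["R"]).T@(p-np.array(M["t"]))
def cloud(cam,dep):
    M=cams.camera_model(cam);K=np.array(M["K"])
    v,u=np.mgrid[0:420,0:560]
    P=np.stack([(u-K[0,2])/K[0,0]*dep,(v-K[1,2])/K[1,1]*dep,dep],-1)
    return (P-np.array(M["t"]))@np.array(M["R"])
E
python3 - <<'E'
from h import *
print(sensors.observe())
for c in ["scene","side"]:
    im,d=cams.get_image(c); cv2.imwrite(f"pics/{c}0.png",im); np.save(c+"0.npy",d)
    P=cloud(c,d)
    for n in ["scanner_mid","scanner_window","stand_rest","tin1_mid","tin1_label","riser_top","bowl","fork","rolling_pin","mould","jar","mug","stand"]:
        for k in spotter.mark_of(c,n)[:5]:
            p=k["position"]
            u,v=np.clip(np.round(p).astype(int),0,[559,419])
            print(c,n,round(k["confidence"],2),np.round(p),np.round(P[v,u]))
E
```

```text
pics
{'time': 0.0, 'joint_positions': array([ 9.93197328e-01,  2.59324247e-01,  1.53606775e+00,  4.32270251e-06,
        1.34801052e+00, -2.02805264e-01]), 'joint_vel': array([-0.00230619, -0.00133699, -0.0025488 ,  0.00053595, -0.00117051,
        0.00172231]), 'joint_efforts': array([-7.84842941e-04, -4.37295842e+01, -2.83993042e+01,  7.18245702e-02,
        4.13003017e-02, -1.52075172e-04]), 'position': array([201.0306348 , 511.37909396, 228.83394628]), 'tool_rot': array([-3.46163750e-04,  1.86302365e-01,  9.82492041e-01, -8.36110619e-04]), 'contact_force': array([-0.04995165,  0.19206742, -0.15668964]), 'torque': array([0.00413006, 0.00667015, 0.00435359]), 'grip_force': 0.0, 'grip_width': 92.98456236748277}
scene scanner_mid 0.85 [172. 205.] [ 517. -303.  135.]
scene scanner_window 0.92 [170. 202.] [ 475. -313.   98.]
scene scanner_window 0.56 [342. 191.] [471. 165.  57.]
scene stand_rest 0.75 [167. 208.] [ 533. -315.  145.]
scene tin1_mid 0.83 [335. 201.] [501. 138.  54.]
scene tin1_label 0.77 [339. 196.] [490. 152.  60.]
scene riser_top 0.7 [307. 252.] [663.  26.  62.]
scene b
[... 670 characters left out ...]
.]
side tin1_mid 0.7 [261. 198.] [478. 120.  44.]
side tin1_mid 0.15 [260. 212.] [460.  38.  61.]
side tin1_label 0.7 [262. 191.] [486. 138.  58.]
side riser_top 0.58 [320. 205.] [654.  22.  63.]
side bowl 0.61 [250. 173.] [463. 244.  56.]
side bowl 0.48 [262. 211.] [468.  43.  59.]
side fork 0.46 [298. 229.] [573. -12.   5.]
side fork 0.44 [292. 294.] [ 478. -310.  104.]
side rolling_pin 0.8 [250. 155.] [483. 367.  43.]
side mould 0.89 [314. 365.] [ 491. -469.   37.]
side jar 0.55 [360. 322.] [ 632. -397.   53.]
side mug 0.67 [292. 155.] [636. 321.  49.]
side mug 0.46 [296. 232.] [564. -22.   3.]
side stand 0.87 [298. 316.] [ 492. -322.   13.]
side stand 0.23 [273. 314.] [ 424. -330.   63.]
```

Run:
```python
import cv2,numpy as np
a=cv2.imread("pics/scene0.png");b=cv2.imread("pics/side0.png")
a=cv2.resize(a[160:310,90:460],(800,324),interpolation=cv2.INTER_CUBIC)
b=cv2.resize(b[140:400,200:400],(361,270)) if 0 else b[130:400,160:430]
b=cv2.resize(b,(270,270))
out=np.zeros((600,800,3),np.uint8);out[:324]=a;out[325:595,:270]=b
out[325:595,280:640]=cv2.resize(cv2.imread("pics/scene0.png"),(360,270))
cv2.imwrite("pics/v1.png",out)
```

```text
(no output)
```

View pics/v1.png

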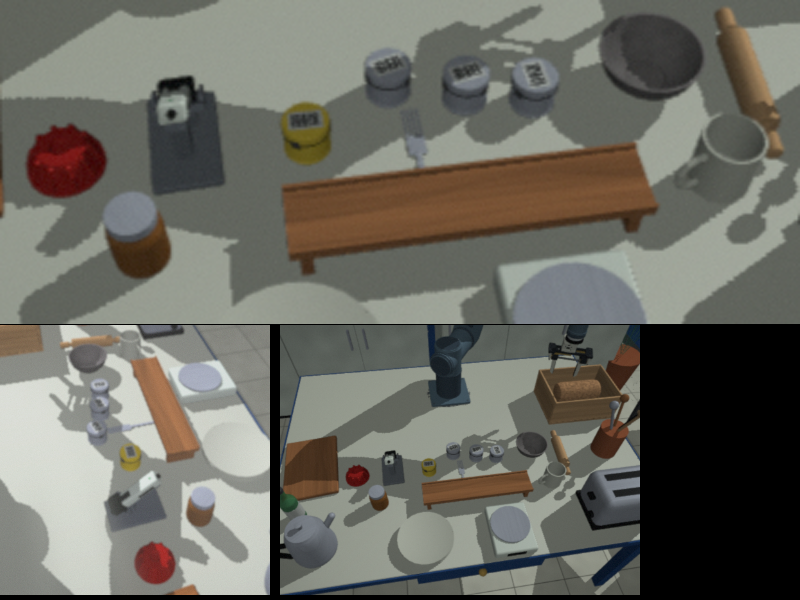

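Grey tins in the scene image are at about (337,196), (305,195) and (269,190), left to right from the robot. The yellow look-alike is at (231,220) and is not meant. The scanner is on its stand at (172,205) with its head toward the robot. Next I'll refine these from the depth data.

Run:
```python
from h import *
from scipy.ndimage import label
for c in ["scene","side"]:
    d=np.load(c+"0.npy"); P=cloud(c,d); im=cv2.imread(f"pics/{c}0.png")
    X=P[...,0];Y=P[...,1];Z=P[...,2]
    m=(d>0)&(Z>46)&(Z<70)&(X>380)&(X<620)&(abs(Y)<260)
    L,n=label(m)
    for i in range(1,n+1):
        q=P[L==i]
        if len(q)>30: print(c,"tin",len(q),q.mean(0).round(),q.min(0).round(),q.max(0).round(),im[L==i].mean(0).round())
    m=(d>0)&(Z>52)&(Z<75)&(X>590)&(X<760)&(abs(Y)<280)
    L,n=label(m)
    for i in range(1,n+1):
        q=P[L==i]
        if len(q)>100:
            r=cv2.minAreaRect(q[:,:2].astype(np.float32)); print(c,"riser",len(q),r,np.median(q[:,2]))
    m=(d>0)&(Z>5)&(Z<20)&(X>400)&(X<640)&(Y>-400)&(Y<-220)
    q=P[m];print(c,"base",len(q),cv2.minAreaRect(q[:,:2].astype(np.float32)))
    m=(d>0)&(Z>60)&(Z<190)&(X>400)&(X<640)&(Y>-370)&(Y<-220)
    q=P[m]; print(c,"scanner",len(q),q.mean(0),q.min(0),q.max(0)); u,s,v=np.linalg.svd(q-q.mean(0),full_matrices=False);print(v.round(2))
    print(c,"mat")
print(np.array(cams.camera_model("wrist")["mount"]).round(2),cams.camera_model("wrist")["K"])
```

```text
scene tin 88 [471. 250.  59.] [423. 240.  46.] [519. 260.  68.] [68. 70. 70.]
scene tin 323 [440. -41.  57.] [401. -72.  46.] [468. -10.  65.] [95. 93. 89.]
scene tin 330 [468.  58.  56.] [432.  27.  46.] [496.  90.  63.] [94. 92. 88.]
scene tin 333 [485. 147.  56.] [450. 117.  46.] [514. 177.  63.] [112. 110. 105.]
scene tin 360 [ 516. -157.   57.] [ 480. -187.   46.] [ 545. -126.   64.] [50. 87. 92.]
scene tin 588 [616.  23.  64.] [ 609. -195.   56.] [620. 244.  70.] [47. 68. 95.]
scene riser 5770 ((660.56396484375, 25.494430541992188), (101.67542266845703, 441.7904968261719), 0.11393346637487411) 61.510524880855336
scene base 1175 ((521.338623046875, -309.7198486328125), (231.78994750976562, 178.7765350341797), 0.31773465871810913)
scene scanner 480 [ 522.87059576 -318.60698502  104.32776096] [ 421.12340899 -368.86631492   60.18542274] [ 639.75106809 -282.63843303  145.87566883]
[[ 0.96 -0.2   0.19]
 [ 0.1  -0.39 -0.92]
 [ 0.26  0.9  -0.35]]
scene mat
side tin 426 [613.  -0.  62.] [ 609. -195.   47.] [620. 248.  70.] [ 91. 115. 149.]
side tin 88 [464. 249.  58.] [419. 239.  46.] [
[... 409 characters left out ...]
151367188), (98.04512023925781, 443.7847595214844), 0.052286263555288315) 62.31803783475307
side base 1124 ((519.8683471679688, -309.79376220703125), (179.56358337402344, 239.0759735107422), 89.90626525878906)
side scanner 1103 [ 498.90145176 -322.184657     98.28572231] [ 416.86222132 -369.79061278   60.02753888] [ 639.78531787 -280.7340194   149.6412178 ]
[[-0.97  0.17 -0.2 ]
 [-0.11  0.42  0.9 ]
 [ 0.24  0.89 -0.39]]
side mat
[[   0.     -0.96   -0.29   80.74]
 [   1.      0.      0.     -0.8 ]
 [  -0.     -0.29    0.96 -154.87]
 [   0.      0.      0.      1.  ]] [[325.1922621    0.         275.52476167]
 [  0.         325.1922621  209.1817907 ]
 [  0.           0.           1.        ]]
```

Call:
apply_moves(commands=[[[0,0,0.1],[1.8,-3.8,1],1],[[0,0,0.2],[3.6,-7.6,2],1],[[0,0,0.3],[5.4,-11.4,3],1],[[0,0,0.375],[7.2,-15.2,4],1],[[0,0,0.375],[9,-19,5],1]])

```text
time: 1.9
position: [291.7, 320.4, 280.2]
tool_rot: [0.0, -0.001, 1.0, 0.0]
contact_force: [0.4, -0.8, -0.3]
grip_width: 92.8
grip_force: 0.0
```

Call:
apply_moves(commands=[[[0,0,0],[1.8,-3.8,1],1],[[0,0,0],[3.6,-7.6,2],1],[[0,0,0],[5.4,-11.4,3],1],[[0,0,0],[7.2,-15.2,4],1],[[0,0,0],[9,-19,5],1]])

```text
time: 2.4
position: [381.7, 130.2, 330.4]
tool_rot: [0.001, -0.0, 1.0, 0.0]
contact_force: [0.9, 0.3, -0.0]
grip_width: 93.3
grip_force: 0.0
```

Call:
apply_moves(commands=[[[0,0,0],[2,-3.5,0],1],[[0,0,0],[4,-7,0],1],[[0,0,0],[4,-7,0],1],[[0,0,0],[4,-7,0],1],[[0,0,0],[4,-7,0],1]])

```text
time: 2.9
position: [420.8, 62.6, 329.6]
tool_rot: [-0.0, -0.0, 1.0, 0.0]
contact_force: [0.6, 0.4, -0.8]
grip_width: 93.1
grip_force: 0.0
```

```bash
cat >> h.py <<'E'
def wcloud(d,s,M):
    K=np.array(M["K"]);T=np.array(M["mount"]);v,u=np.mgrid[0:420,0:560]
    x=u-K[0,2];y=v-K[1,2];r=np.hypot(x,y)+1e-9;th=r/K[0,0];t=np.tan(th)
    P=np.stack([x/r*t*d,y/r*t*d,d],-1)@T[:3,:3].T+T[:3,3]
    q=s["tool_rot"];R=Ro.from_quat([q[1],q[2],q[3],q[0]]).as_matrix()
    return P@R.T+s["position"]
def wrist(name):
    s=sensors.observe(); im,d=cams.get_image("wrist"); cv2.imwrite(f"pics/{name}.png",im)
    P=wcloud(d,s,cams.camera_model("wrist")); P[d<=0]=np.nan; np.save(name+".npy",P)
    return im,d,P,s
def tins(P,im,lo=46,hi=66,box=(380,620,-260,260)):
    from scipy.ndimage import label
    X,Y,Z=np.moveaxis(P,-1,0)
    L,n=label((Z>lo)&(Z<hi)&(X>box[0])&(X<box[1])&(Y>box[2])&(Y<box[3]))
    for i in range(1,n+1):
        q=P[L==i]
        if len(q)>300:
            zt=np.median(q[:,2]);q=q[abs(q[:,2]-zt)<5]
            c,r=cv2.minEnclosingCircle(q[:,:2].astype(np.float32))
            print("tin",len(q),np.round(q.mean(0),1),np.round(c,1),round(r,1),zt.round(1),im[L==i].mean(0).round())
E
python3 - <<'E'
from h import *
im,d,P,s=wrist("w1"); tins(P,im)
for k in spotter.mark_of("wrist","tin1_label")[:5]:
    u,v=np.round(k["position"]).astype(int); print("label",k["confidence"],u,v,P[v,u].round(1))
E
```

```text
tin 1504 [432.7 -38.1  55.8] [433.5 -39.1] 31.5 55.8 [157. 148. 145.]
tin 1524 [459.8  60.6  56. ] [461.1  60.5] 31.1 56.0 [155. 146. 143.]
tin 1382 [476.6 148.4  55.9] [477.9 149.7] 30.9 55.9 [155. 146. 143.]
tin 1072 [ 508.  -154.    55.5] [ 509.7 -155.8] 31.4 55.5 [100. 162. 176.]
tin 1161 [611.9  61.7  61.4] [619.3  62.6] 148.4 60.2 [ 54.  78. 113.]
label 0.8 337 217 [479.3 148.5  56.8]
```

Call:
apply_moves(commands=[[[0,0,0],[0.7,-4.8,0],1],[[0,0,0],[1.4,-9.6,0],1],[[0,0,0],[2.1,-14.4,0],1],[[0,0,0],[2.8,-19.2,0],1],[[0,0,0],[3.5,-24,0],1]])

```text
time: 3.5
position: [456.5, -178.6, 330.0]
tool_rot: [0.0, -0.001, 1.0, -0.0]
contact_force: [1.3, -0.2, 0.4]
grip_width: 93.0
grip_force: 0.0
```

Call:
apply_moves(commands=[[[0,0,0],[0.5,-4.5,0],1],[[0,0,0],[1,-9,0],1],[[0,0,0],[1.5,-13.2,0],1],[[0,0,0],[1.5,-13.2,0],1],[[0,0,0],[1.5,-13.2,0],1]])

```text
time: 4.0
position: [471.6, -309.6, 329.1]
tool_rot: [-0.0, -0.0, 1.0, 0.001]
contact_force: [-0.3, 0.4, 0.3]
grip_width: 93.2
grip_force: 0.0
```

Run:
```python
from h import *
im,d,P,s=wrist("w2"); print(s["position"])
for n in ["scanner_mid","scanner_window","stand_rest","stand"]:
  for k in spotter.mark_of("wrist",n)[:3]:
    u,v=np.round(k["position"]).astype(int); print(n,round(k["confidence"],2),u,v,P[v,u].round(1))
for k in spotter.cut_out("wrist","scanner_mid")[:1]:
    np.save("sm.npy",k["pixels"]);print(k["pixels"].sum())
cv2.imwrite("pics/w2b.png",cv2.resize(im,(800,600)))
```

```text
[ 471.57784842 -309.62469949  329.07499948]
scanner_mid 0.76 269 189 [ 479.7 -317.6  101.3]
scanner_window 0.92 270 142 [ 426.  -316.8   64.7]
stand_rest 0.86 277 190 [ 480.8 -308.   101.9]
stand 0.93 273 173 [ 462.  -312.8   90.5]
3535
```

View pics/w2b.png

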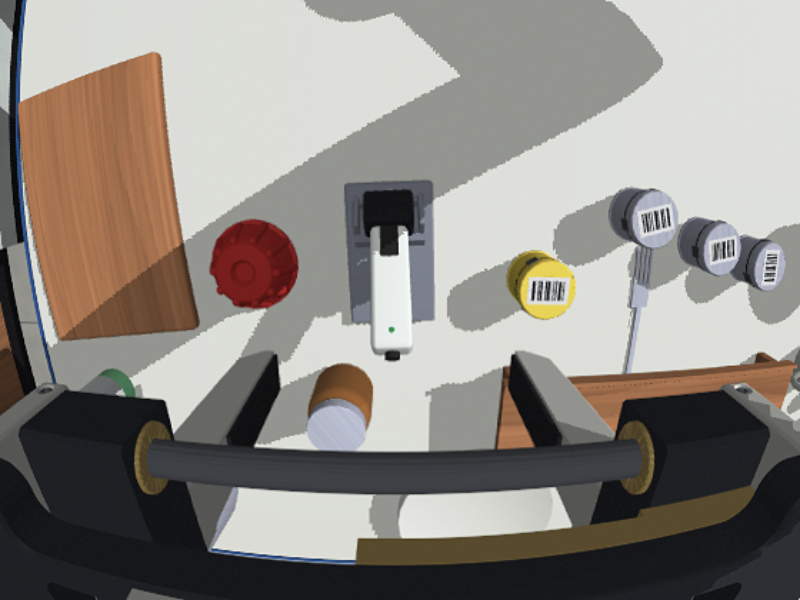

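The wrist view shows the scanner's white handle and black head, head toward the robot (head about (388,212) and tail (392,352) in the enlarged picture). The yellow look-alike is at (545,288) and the grey tins are at (645,218), (712,245) and (765,265).

Run:
```python
from h import *
P=np.load("w2.npy");im=cv2.imread("pics/w2.png");m=np.load("sm.npy")
g=im.min(-1)
X,Y,Z=np.moveaxis(P,-1,0)
h=(g>110)&(Z>75)&(Z<190)&(X>420)&(X<600)&(abs(Y+312)<40)
q=P[h]; print(len(q),q.min(0),q.max(0))
A=np.c_[q[:,0],q[:,1],np.ones(len(q))];co=np.linalg.lstsq(A,q[:,2],rcond=None)[0]
res=q[:,2]-A@co; k=abs(res)<3; co=np.linalg.lstsq(A[k],q[k,2],rcond=None)[0]; q=q[k]
n=np.array([-co[0],-co[1],1]);n/=np.linalg.norm(n)
print("n",n,"slope",np.degrees(np.arctan(np.hypot(co[0],co[1]))),len(q),np.std((q[:,2]-A[k]@co)))
print("rect",cv2.minAreaRect(q[:,:2].astype(np.float32)))
# midline by x slices
for x in range(440,580,15):
    s=q[abs(q[:,0]-x)<4]
    if len(s): print(x,s[:,1].min().round(1),s[:,1].max().round(1),np.median(s[:,2]).round(1))
b=(Z>5)&(Z<22)&(X>400)&(X<640)&(abs(Y+310)<70)
print("base",b.sum(),cv2.minAreaRect(P[b][:,:2].astype(np.float32)))
hd=m&(g<70)&(Z>50)
print("head",P[hd].min(0),P[hd].max(0))
```

```text
2140 [ 446.74458094 -330.64584328   75.0130854 ] [ 543.8464359  -294.9927096   144.49760722]
n [-0.63548246 -0.01855858  0.77189223] slope 39.4758850294095 1944 1.2027962823139973
rect ((490.98760986328125, -312.78399658203125), (87.55422973632812, 32.81066131591797), 2.4401345252990723)
455 -329.3 -299.0 80.5
470 -330.2 -298.0 93.8
485 -328.5 -297.0 105.7
500 -328.2 -296.3 118.1
515 -327.9 -295.3 130.9
530 -327.6 -295.5 141.9
base 2665 ((522.1466674804688, -317.3381652832031), (106.01811981201172, 237.28843688964844), 84.32832336425781)
head [ 413.7586622  -337.91810428   50.68383481] [ 545.46979605 -291.79098468  144.51894967]
```

Call:
apply_moves(commands=[[[0,0,0.045],[0.6,-0.2,-4.5],1],[[0,0,0.045],[1.2,-0.4,-9],1],[[0,0,0.045],[1.2,-0.4,-13],1],[[0,0,0.045],[1.2,-0.4,-17],1],[[0,0,0.045],[1.2,-0.4,-19],1]])

```text
time: 4.8
position: [482.0, -311.9, 136.3]
tool_rot: [-0.002, -0.023, 1.0, 0.002]
contact_force: [-0.3, 0.5, -0.3]
grip_width: 92.8
grip_force: 0.0
```

Call:
apply_moves(commands=[[[0,0,0],[0,0,-2],1],[[0,0,0],[0,0,-4],1],[[0,0,0],[0,0,-5.9],1],[[0,0,0],[0,0,-5.9],1],[[0,0,0],[0,0,-5.9],0.2]], squeeze=25)

```text
time: 5.3
position: [483.5, -313.7, 81.1]
tool_rot: [-0.0, -0.023, 1.0, 0.0]
contact_force: [0.2, -0.3, -0.0]
grip_width: 88.2
grip_force: 0.0
```

Call:
apply_moves(commands=[[[0,0,0],[0,0,0],0],[[0,0,0],[0,0,0],-0.2],[[0,0,0],[0,0,0],-0.4],[[0,0,0],[0,0,0],-1],[[0,0,0],[0,0,0],-1]])

```text
time: 5.8
position: [483.4, -314.3, 80.9]
tool_rot: [0.0, -0.023, 1.0, -0.0]
contact_force: [-0.3, 0.4, -0.3]
grip_width: 49.3
grip_force: 0.0
```

Call:
apply_moves(commands=[[[0,0,0],[0,0,0],-1],[[0,0,0],[0,0,0],-1],[[0,0,0],[0,0,0],-1],[[0,0,0],[0,0,0],-1],[[0,0,0],[0,0,0],-1]])

```text
time: 6.3
position: [483.3, -314.0, 80.6]
tool_rot: [-0.0, -0.023, 1.0, 0.0]
contact_force: [-1.1, 1.1, 0.8]
grip_width: 33.7
grip_force: 24.9
```

Call:
apply_moves(commands=[[[0,0,0],[0,0,1],-1],[[0,0,0],[0,0,3],-1],[[0,0,0],[0,0,6],-1],[[0,0,0],[0,0,9],-1],[[0,0,0],[0,0,12],-1]])

```text
time: 6.8
position: [483.1, -314.1, 202.3]
tool_rot: [-0.0, -0.023, 1.0, -0.0]
contact_force: [0.9, -0.6, -1.1]
grip_width: 33.9
grip_force: 24.9
```

Call:
apply_moves(commands=[[[0,0,0],[0.9,3.8,0],-1],[[0,0,0],[1.8,7.6,0],-1],[[0,0,0],[2.7,11.4,0],-1],[[0,0,0],[3.6,15.2,0],-1],[[0,0,0],[4.5,19,0],-1]])

```text
time: 7.3
position: [528.4, -122.8, 201.3]
tool_rot: [0.0, -0.022, 1.0, -0.0]
contact_force: [-0.1, -0.2, -2.1]
grip_width: 34.1
grip_force: 24.9
```

Call:
apply_moves(commands=[[[0,0,0],[1.2,3.8,0],-1],[[0,0,0],[2.4,7.6,0],-1],[[0,0,0],[3.6,11.4,0],-1],[[0,0,0],[4.8,15.2,0],-1],[[0,0,0],[6,19,0],-1]])

```text
time: 7.8
position: [588.6, 67.4, 201.3]
tool_rot: [0.0, -0.023, 1.0, -0.0]
contact_force: [0.7, -0.5, -1.1]
grip_width: 34.0
grip_force: 24.9
```

Call:
apply_moves(commands=[[[0,0,0],[0.8,3,-1.5],-1],[[0,0,0],[1.6,6,-3],-1],[[0,0,0],[2.4,8.9,-4],-1],[[0,0,0],[2.4,8.9,-4],-1],[[0,0,0],[2.4,8.9,-4],-1]])

```text
time: 8.3
position: [612.1, 155.2, 160.6]
tool_rot: [-0.0, -0.023, 1.0, -0.0]
contact_force: [0.2, -0.1, -2.0]
grip_width: 34.1
grip_force: 24.9
```

Run:
```python
from h import *
im,d,P,s=wrist("w3"); tins(P,im); print(s["position"],s["grip_width"])
for n in ["scanner_mid","scanner_window"]:
  for k in spotter.mark_of("wrist",n)[:2]:
    u,v=np.round(k["position"]).astype(int); print(n,round(k["confidence"],2),u,v,P[v,u].round(1))
g=im.min(-1);X,Y,Z=np.moveaxis(P,-1,0)
p=s["position"];h=(g>110)&(abs(Y-p[1])<20)&(X>p[0]-50)&(X<p[0]+80)&(Z>120)&(Z<260);q=P[h]
print(len(q))
if len(q)>50:
    A=np.c_[q[:,:2]-p[:2],np.ones(len(q))];co=np.linalg.lstsq(A,q[:,2]-p[2],rcond=None)[0];print(co,np.degrees(np.arctan(co[0])))
im2,d2=cams.get_image("side"); tins(cloud("side",d2),im2)
cv2.imwrite("pics/v3.png",cv2.resize(im,(640,480)))
```

```text
tin 2100 [439.8 -37.   55.9] [434.8 -39. ] 31.2 55.9 [190. 181. 178.]
tin 3780 [462.6  62.1  55.9] [460.8  60.8] 31.5 56.0 [201. 192. 189.]
tin 744 [467.  248.3  61.5] [467.7 259.5] 46.0 61.5 [126. 122. 127.]
tin 4461 [479.2 149.2  56. ] [478.3 149.4] 31.3 56.1 [206. 198. 196.]
tin 404 [ 510.7 -131.    53.8] [ 510.3 -143. ] 28.2 53.7 [ 95. 202. 218.]
tin 2607 [613.8  15.3  61.9] [616.4  -9.9] 138.2 60.4 [ 71. 101. 145.]
tin 852 [613.8 213.4  62.1] [611.6 213.7] 31.8 60.6 [ 83. 118. 170.]
[612.08902224 155.16234938 160.57554141] 34.051048516029006
scanner_mid 0.7 275 276 [604.8 154.1 179.5]
scanner_window 0.78 273 155 [552.8 150.5 142.9]
9938
[ 0.10700375 -0.28717303 31.77381884] 6.1076237408758045
tin 292 [ 509.6 -157.4   58.3] [ 509.5 -155.7] 31.9 58.1 [114. 182. 194.]
```

View pics/v3.png

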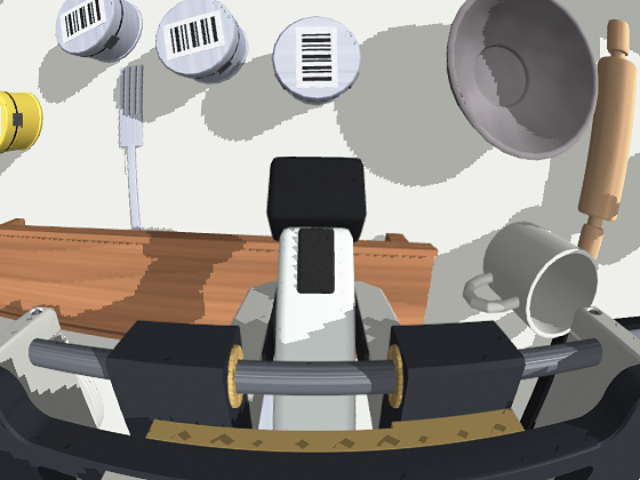

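The wrist view shows the scanner pitched as before. Its head is at (317,190), aimed at the left tin's lid at (316,58), with the other tins at (200,38) and (95,22). Pitch has not changed since pickup, so I'll hold here and then go on to the middle tin.

Call:
apply_moves(commands=[[[0,0,0],[0,0,0],-1],[[0,0,0],[0,0,0],-1],[[0,0,0],[0,0,0],-1],[[0,0,0],[0,0,0],-1],[[0,0,0],[0,0,0],-1]])

```text
time: 9.0
position: [612.3, 154.8, 160.7]
tool_rot: [0.0, -0.023, 1.0, -0.0]
contact_force: [0.6, -0.8, -1.7]
grip_width: 33.9
grip_force: 24.9
```

Call:
apply_moves(commands=[[[0,0,0],[0,0,0],-1],[[0,0,0],[0,0,0],-1],[[0,0,0],[0,0,0],-1],[[0,0,0],[0,0,0],-1],[[0,0,0],[0,0,0],-1]])

```text
time: 9.5
position: [612.3, 154.9, 160.6]
tool_rot: [-0.0, -0.023, 1.0, -0.0]
contact_force: [0.3, 0.1, -1.4]
grip_width: 33.7
grip_force: 24.9
```

Run:
```python
from h import *
im,d,P,s=wrist("w4"); tins(P,im,box=(380,560,-100,230)); print(s["position"],s["time"])
# pitch of handle: white pixels around the column of the scanner
g=im.min(-1);q=P[205:285,262:300][g[205:285,262:300]>130]-s["position"];q=q[(q[:,2]>-20)&(q[:,2]<60)]
A=np.c_[q[:,:2],np.ones(len(q))];co=np.linalg.lstsq(A,q[:,2],rcond=None)[0];print(co,np.degrees(np.arctan(co[0])),len(q))
```

```text
tin 2115 [439.8 -36.9  55.8] [434.  -38.7] 31.1 55.9 [190. 181. 178.]
tin 3778 [462.7  62.2  56. ] [461.   60.6] 31.5 56.0 [201. 192. 189.]
tin 4467 [479.2 149.2  56. ] [478.2 149.2] 31.0 56.1 [206. 198. 195.]
[612.32757676 154.86877245 160.63049847] 9.5
[8.27654479e-01 1.84267620e-02 2.38430400e+01] 39.61300978377066 1442
```

Call:
apply_moves(commands=[[[0,0,0],[-0.8,-4,0],-1],[[0,0,0],[-1.7,-8.8,0],-1],[[0,0,0],[-1.7,-8.8,0],-1],[[0,0,0],[-1.7,-8.8,0],-1],[[0,0,0],[-1.7,-8.8,0],-1]])

```text
time: 10.05
position: [595.5, 67.4, 160.8]
tool_rot: [0.0, -0.023, 1.0, 0.0]
contact_force: [-0.2, -0.2, -1.1]
grip_width: 33.9
grip_force: 24.9
```

Run:
```python
from h import *
im,d,P,s=wrist("w5"); tins(P,im,box=(380,560,-100,230)); print(s["position"],s["time"])
```

```text
tin 3166 [438.6 -37.8  56. ] [433.9 -39.5] 31.3 56.0 [194. 185. 182.]
tin 4453 [461.9  60.5  56. ] [460.9  60.5] 31.3 56.0 [204. 196. 193.]
tin 4019 [478.9 147.4  56. ] [478.3 149. ] 31.3 56.1 [197. 187. 184.]
[595.54323276  67.41001102 160.79068435] 10.05
```

Call:
apply_moves(commands=[[[0,0,0],[0,0,0],-1],[[0,0,0],[0,0,0],-1],[[0,0,0],[0,0,0],-1],[[0,0,0],[0,0,0],-1],[[0,0,0],[0,0,0],-1]])

```text
time: 10.6
position: [595.3, 67.0, 160.6]
tool_rot: [-0.0, -0.023, 1.0, 0.0]
contact_force: [0.4, 0.0, -1.9]
grip_width: 34.1
grip_force: 24.9
```

Call:
apply_moves(commands=[[[0,0,0],[0,0,0],-1],[[0,0,0],[0,0,0],-1],[[0,0,0],[0,0,0],-1],[[0,0,0],[0,0,0],-1],[[0,0,0],[0,0,0],-1]])

```text
time: 11.1
position: [595.3, 66.8, 160.7]
tool_rot: [0.0, -0.023, 1.0, -0.0]
contact_force: [0.6, 0.1, -1.4]
grip_width: 33.9
grip_force: 24.9
```

Run:
```python
from h import *
im,d,P,s=wrist("w6"); tins(P,im,box=(380,560,-100,230)); print(s["position"],s["time"])
```

```text
tin 3175 [438.5 -37.9  56. ] [434.2 -39.6] 31.3 56.0 [194. 185. 182.]
tin 4448 [461.9  60.5  56. ] [460.8  60.5] 31.2 56.1 [204. 195. 193.]
tin 4029 [479.  147.5  56. ] [478.2 148.9] 31.3 56.0 [197. 187. 184.]
[595.34173786  66.77742284 160.65747176] 11.1
```

Call:
apply_moves(commands=[[[0,0,0],[-1.2,-4.5,0],-1],[[0,0,0],[-2.4,-9,0],-1],[[0,0,0],[-2.7,-10,0],-1],[[0,0,0],[-2.7,-10,0],-1],[[0,0,0],[-2.7,-10,0],-1]])

```text
time: 11.65
position: [568.6, -32.6, 160.8]
tool_rot: [0.0, -0.022, 1.0, 0.0]
contact_force: [0.3, -0.1, -1.5]
grip_width: 34.0
grip_force: 24.9
```

Call:
apply_moves(commands=[[[0,0,0],[0,0,0],-1],[[0,0,0],[0,0,0],-1],[[0,0,0],[0,0,0],-1],[[0,0,0],[0,0,0],-1],[[0,0,0],[0,0,0],-1]])

```text
time: 12.15
position: [568.4, -32.8, 160.6]
tool_rot: [0.0, -0.023, 1.0, 0.0]
contact_force: [-0.5, -0.3, -2.1]
grip_width: 33.8
grip_force: 24.9
```

Call:
apply_moves(commands=[[[0,0,0],[0,0,0],-1],[[0,0,0],[0,0,0],-1],[[0,0,0],[0,0,0],-1],[[0,0,0],[0,0,0],-1],[[0,0,0],[0,0,0],-1]])

```text
time: 12.65
position: [568.3, -33.2, 160.7]
tool_rot: [-0.0, -0.023, 1.0, -0.0]
contact_force: [-0.8, 0.2, -1.4]
grip_width: 33.9
grip_force: 24.9
```

Run:
```python
from h import *
im,d,P,s=wrist("w7"); tins(P,im,box=(380,560,-200,230)); print(s["position"],s["time"])
g=im.min(-1);q=P[205:285,262:300][g[205:285,262:300]>130]-s["position"];q=q[(q[:,2]>-20)&(q[:,2]<60)]
A=np.c_[q[:,:2],np.ones(len(q))];co=np.linalg.lstsq(A,q[:,2],rcond=None)[0];print(co,np.degrees(np.arctan(co[0])),len(q))
```

```text
tin 4439 [434.5 -39.6  56. ] [433.7 -39.6] 31.0 56.1 [198. 189. 186.]
tin 3902 [461.3  58.6  56. ] [460.9  60.4] 31.3 56.0 [189. 179. 176.]
tin 2757 [478.3 145.6  55.9] [478.2 148.4] 31.5 56.0 [184. 174. 171.]
tin 3595 [ 509.6 -154.1   55.8] [ 510.6 -156.8] 31.9 55.9 [127. 199. 209.]
[568.31425564 -33.23217218 160.66104068] 12.65
[ 0.83588117  0.03055485 23.88071417] 39.89161555162199 1435
```

Call:
apply_moves(commands=[[[0,0,0],[0,-1,2],-1],[[0,0,0],[-0.5,-4,4],-1],[[0,0,0],[-1.5,-8.4,4],-1],[[0,0,0],[-2.9,-12.8,4],-1],[[0,0,0],[-4.3,-17,4],-1]])

```text
time: 13.2
position: [524.9, -204.7, 201.0]
tool_rot: [0.0, -0.023, 1.0, -0.0]
contact_force: [0.0, -0.5, -2.2]
grip_width: 34.0
grip_force: 24.9
```

Call:
apply_moves(commands=[[[0,0,0],[-1.4,-4,0],-1],[[0,0,0],[-2.8,-8,0],-1],[[0,0,0],[-4.2,-11.1,0],-1],[[0,0,0],[-4.2,-11.1,0],-1],[[0,0,0],[-4.2,-11.1,0],-1]])

```text
time: 13.7
position: [482.9, -314.7, 200.5]
tool_rot: [-0.0, -0.022, 1.0, 0.0]
contact_force: [-0.4, 0.5, -1.0]
grip_width: 34.0
grip_force: 24.9
```

The commanded shifts sum exactly back to above home, so I'll lower 12 cm straight down.

Call:
apply_moves(commands=[[[0,0,0],[0,0,-3],-1],[[0,0,0],[0,0,-6],-1],[[0,0,0],[0,0,-8],-1],[[0,0,0],[0,0,-9.5],-1],[[0,0,0],[0,0,-10.5],-1]])

```text
time: 14.2
position: [483.5, -312.1, 94.4]
tool_rot: [-0.001, -0.024, 1.0, 0.001]
contact_force: [0.1, 0.6, -2.1]
grip_width: 33.9
grip_force: 24.9
```

Call:
apply_moves(commands=[[[0,0,0],[0,0,-0.5],-1],[[0,0,0],[0,0,-1],-1],[[0,0,0],[0,0,-1.5],-1],[[0,0,0],[0,0,-1.5],-1],[[0,0,0],[0,0,-1.5],-1]])

```text
time: 14.7
position: [483.6, -314.4, 81.0]
tool_rot: [0.0, -0.023, 1.0, -0.0]
contact_force: [-0.1, 0.2, -0.8]
grip_width: 33.9
grip_force: 25.0
```

Call:
apply_moves(commands=[[[0,0,0],[0,0,0],-0.2],[[0,0,0],[0,0,0],0.1],[[0,0,0],[0,0,0],0.5],[[0,0,0],[0,0,0],1],[[0,0,0],[0,0,0],1]])

```text
time: 15.2
position: [483.4, -314.2, 80.7]
tool_rot: [0.0, -0.023, 1.0, -0.0]
contact_force: [0.2, -0.2, -0.4]
grip_width: 64.4
grip_force: 0.0
```

Call:
apply_moves(commands=[[[0,0,0],[0,0,0],1],[[0,0,0],[0,0,0],1],[[0,0,0],[0,0,0],1],[[0,0,0],[0,0,0],1],[[0,0,0],[0,0,0],1]])

```text
time: 15.7
position: [483.3, -314.2, 80.7]
tool_rot: [0.0, -0.023, 1.0, -0.0]
contact_force: [0.4, 0.2, -0.5]
grip_width: 92.8
grip_force: 0.0
```

Call:
apply_moves(commands=[[[0,0,0],[0,0,2],1],[[0,0,0],[0,0,5],1],[[0,0,0],[0,0,10],1],[[0,0,0],[-0.5,0.2,15],1],[[0,0,0],[-1,0.4,20],1]])

```text
time: 16.2
position: [473.0, -309.8, 281.9]
tool_rot: [-0.0, -0.023, 1.0, 0.0]
contact_force: [0.2, -1.4, -0.1]
grip_width: 93.2
grip_force: 0.0
```

Call:
apply_moves(commands=[[[0,0,-0.045],[0,0,3],1],[[0,0,-0.045],[0,0,4.9],1],[[0,0,-0.045],[0,0,4.9],1],[[0,0,-0.045],[0,0,4.9],1],[[0,0,-0.045],[0,0,4.9],1]])

```text
time: 16.7
position: [472.9, -309.7, 327.1]
tool_rot: [-0.001, -0.0, 1.0, 0.001]
contact_force: [0.1, 0.2, 0.3]
grip_width: 92.8
grip_force: 0.0
```

Run:
```python
from h import *
im,d,P,s=wrist("w8"); print(s["position"])
for n in ["scanner_mid","scanner_window"]:
  for k in spotter.mark_of("wrist",n)[:1]:
    u,v=np.round(k["position"]).astype(int); print(n,u,v,P[v,u].round(1))
g=im.min(-1);X,Y,Z=np.moveaxis(P,-1,0)
h=(g>110)&(Z>75)&(Z<190)&(X>420)&(X<600)&(abs(Y+312)<40);q=P[h]
A=np.c_[q[:,:2],np.ones(len(q))];co=np.linalg.lstsq(A,q[:,2],rcond=None)[0];k=abs(q[:,2]-A@co)<3;q=q[k];co=np.linalg.lstsq(A[k],q[:,2],rcond=None)[0]
print(np.degrees(np.arctan(co[0])),co,co@[483.5,-313,1],cv2.minAreaRect(q[:,:2].astype(np.float32)))
tins(P,im)
for f in ["w1","w3","w4","w7"]:
    Q=np.load(f+".npy").reshape(-1,3);Q=Q[np.isfinite(Q).all(1)]
    for y in (-60,25,110,180):
        t=Q[(abs(Q[:,1]-y)<8)&(Q[:,0]>590)&(Q[:,0]<740)&(Q[:,2]>57)&(Q[:,2]<72)]
        l=t[t[:,2]>63.3]
        if len(t)>20: print(f,y,t[:,0].min().round(1),t[:,0].max().round(1),np.median(t[:,2]).round(1), len(l), (l[:,0].min().round(1),l[:,0].max().round(1)) if len(l) else "")
```

```text
[ 472.85683728 -309.69940287  327.07877551]
scanner_mid 268 188 [ 479.  -318.6  100.7]
scanner_window 267 140 [ 424.3 -320.5   61.9]
39.37626113394942 [ 8.20715627e-01  2.61886076e-02 -2.84155172e+02] 104.46379915588506 ((491.2294616699219, -314.6508483886719), (87.17259216308594, 33.0190544128418), 2.3733999729156494)
tin 1117 [433.  -42.1  56. ] [433.3 -40.2] 31.2 56.0 [170. 160. 157.]
tin 834 [460.1  56.8  55.9] [460.9  59.3] 31.5 55.9 [165. 155. 152.]
tin 629 [477.2 145.   55.9] [477.6 147.8] 31.4 56.0 [163. 154. 151.]
tin 1324 [ 508.5 -158.1   55.9] [ 509.5 -156.9] 31.3 55.9 [116. 182. 193.]
tin 827 [612.8  32.9  61.2] [610.   62.1] 183.4 59.9 [ 68.  96. 136.]
w1 -60 609.1 706.3 60.0 51 (np.float64(609.1), np.float64(706.3))
w1 25 608.8 705.8 59.9 54 (np.float64(609.4), np.float64(705.8))
w1 110 608.8 706.0 60.0 57 (np.float64(609.3), np.float64(706.0))
w1 180 608.8 707.0 60.1 48 (np.float64(609.2), np.float64(707.0))
w3 -60 609.6 706.4 59.7 117 (np.float64(609.8), np.float64(706.4))
w3 25 609.9 685.9 59.7 89 (np.float64(609.9), np.float64(615.0))
w3 110 610.0 655.6 59.9 120 (np.float64(610.0), np.float64(615.6))
w3 180 610.0 638.6 60.1 49 (np.float64(610.0), np.float64(615.0))
w4 -60 609.8 706.6 59.7 118 (np.float64(610.1), np.float64(706.6))
w4 25 609.7 686.4 59.7 86 (np.float64(610.0), np.float64(615.0))
w4 110 610.1 656.1 59.8 121 (np.float64(610.3), np.float64(615.5))
w4 180 610.1 638.9 60.2 50 (np.float64(610.2), np.float64(615.7))
w7 25 608.9 706.3 63.7 52 (np.float64(609.5), np.float64(706.3))
w7 110 609.4 630.3 60.2 79 (np.float64(609.7), np.float64(615.7))
w7 180 609.2 705.9 60.1 107 (np.float64(609.7), np.float64(705.9))
```

Call:
apply_moves(commands=[[[0,0,-0.14],[-0.4,2.7,-1.5],1],[[0,0,-0.28],[-0.8,5.4,-3],1],[[0,0,-0.42],[-1.2,8.1,-4.5],1],[[0,0,-0.56],[-1.6,10.8,-6],1],[[0,0,-0.7],[-2,13.5,-7],1]])

```text
time: 17.35
position: [452.4, -173.7, 257.2]
tool_rot: [-0.001, 0.346, 0.938, 0.0]
contact_force: [-0.0, 0.4, -0.4]
grip_width: 92.7
grip_force: 0.0
```

Call:
apply_moves(commands=[[[0,0,-0.14],[-0.4,2.7,-1.5],1],[[0,0,-0.28],[-0.8,5.4,-3],1],[[0,0,-0.42],[-1.2,8.1,-4.5],1],[[0,0,-0.56],[-1.5,10.8,-6],1],[[0,0,-0.7],[-1.9,13.5,-7.8],1]])

```text
time: 17.85
position: [434.1, -39.1, 180.3]
tool_rot: [-0.0, 0.646, 0.763, 0.0]
contact_force: [-0.6, 0.1, 0.2]
grip_width: 92.8
grip_force: 0.0
```

Call:
apply_moves(commands=[[[0,0,-0.1],[0,0,0],1],[[0,0,-0.17],[0,0,0],1],[[0,0,-0.17],[0,0,0],1],[[0,0,-0.17],[0,0,0],1],[[0,0,-0.17],[0,0,0],1]])

```text
time: 18.35
position: [434.3, -40.3, 180.9]
tool_rot: [-0.0, 0.706, 0.708, -0.0]
contact_force: [-0.1, -0.9, -0.6]
grip_width: 92.7
grip_force: 0.0
```

Run:
```python
from h import *
im,d,P,s=wrist("w9"); tins(P,im,box=(380,560,-200,230)); print(s["position"],s["tool_rot"].round(3),s["time"])
cv2.imwrite("pics/v9.png",cv2.resize(im,(480,360)))
```

```text
tin 1509 [478.3 132.9  55.7] [478.4 145.5] 30.3 55.8 [145. 135. 133.]
tin 3911 [460.4  60.3  56. ] [460.7  60.6] 31.1 56.0 [153. 144. 142.]
tin 3553 [433.5 -38.3  56. ] [433.6 -39.7] 31.1 56.0 [149. 141. 138.]
tin 1247 [ 505.8 -143.5   55.5] [ 508.4 -153.7] 29.8 55.7 [ 94. 154. 168.]
[434.3355031  -40.33511689 180.94902424] [-0.     0.706  0.708 -0.   ] 18.35
```

View pics/v9.png

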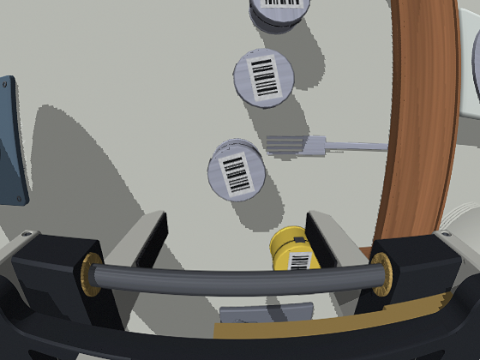

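The grey tins show at (280,5), (264,78) and (236,170), with the yellow one at (295,250). The target here is the grey one at (236,170), and the fork lies clear of the fingers.

Call:
apply_moves(commands=[[[0,0,0],[0,0,-4],1],[[0,0,0],[0,0,-8],1],[[0,0,0],[0,0,-11],1],[[0,0,0],[0,0,-13.5],1],[[0,0,0],[0,0,-15.7],1]])

```text
time: 18.9
position: [434.0, -40.3, 22.8]
tool_rot: [-0.0, 0.707, 0.708, -0.0]
contact_force: [-0.3, 0.3, 0.7]
grip_width: 93.1
grip_force: 0.0
```

Call:
apply_moves(commands=[[[0,0,0],[0,0,0],1],[[0,0,0],[0,0,0],0.6],[[0,0,0],[0,0,0],0.4],[[0,0,0],[0,0,0],0.2],[[0,0,0],[0,0,0],-1]], squeeze=20)

```text
time: 19.4
position: [435.1, -40.4, 25.0]
tool_rot: [0.001, 0.707, 0.707, 0.0]
contact_force: [-0.4, 0.1, 0.2]
grip_width: 65.9
grip_force: 0.0
```

Call:
apply_moves(commands=[[[0,0,0],[0,0,0],-1],[[0,0,0],[0,0,0],-1],[[0,0,0],[0,0,0],-1],[[0,0,0],[0,0,0],-1],[[0,0,0],[0,0,0],-1]])

```text
time: 19.9
position: [434.9, -40.4, 24.8]
tool_rot: [0.001, 0.707, 0.708, 0.0]
contact_force: [-0.9, 0.3, 6.4]
grip_width: 61.8
grip_force: 20.0
```

Call:
apply_moves(commands=[[[0,0,0],[0,0,2],-1],[[0,0,0],[0,0,5],-1],[[0,0,0],[0,0,8],-1],[[0,0,0],[0,0,11],-1],[[0,0,0],[0,0,13],-1]])

```text
time: 20.4
position: [434.7, -40.2, 156.0]
tool_rot: [0.001, 0.707, 0.707, 0.0]
contact_force: [1.2, 0.2, -2.8]
grip_width: 61.6
grip_force: 20.0
```

Call:
apply_moves(commands=[[[0,0,0],[4,-1,0],-1],[[0,0,0],[8,-2,0],-1],[[0,0,0],[12,-3,0],-1],[[0,0,0],[16,-3.5,0],-1],[[0,0,0],[20,-3.5,0],-1]])

```text
time: 20.9
position: [635.4, -75.9, 153.4]
tool_rot: [-0.0, 0.707, 0.707, -0.0]
contact_force: [0.3, -0.6, -1.9]
grip_width: 61.8
grip_force: 20.0
```

Call:
apply_moves(commands=[[[0,0,0],[2.3,0,0],-1],[[0,0,0],[2.3,0,-2],-1],[[0,0,0],[2.3,0,-4],-1],[[0,0,0],[2.3,0,-5],-1],[[0,0,0],[2.3,0,-5],-1]])

```text
time: 21.4
position: [655.7, -74.7, 101.7]
tool_rot: [-0.002, 0.707, 0.707, -0.001]
contact_force: [-0.2, -0.4, -1.4]
grip_width: 61.9
grip_force: 20.0
```

Call:
apply_moves(commands=[[[0,0,0],[0,0,-0.5],-1],[[0,0,0],[0,0,-1],-1],[[0,0,0],[0,0,-1.4],-1],[[0,0,0],[0,0,-1.7],-1],[[0,0,0],[0,0,-1.9],-1]])

```text
time: 21.9
position: [657.4, -75.2, 85.0]
tool_rot: [0.0, 0.707, 0.707, 0.0]
contact_force: [-0.4, -0.1, -1.9]
grip_width: 61.8
grip_force: 20.0
```

Call:
apply_moves(commands=[[[0,0,0],[0,0,-0.1],-1],[[0,0,0],[0,0,-0.1],-1],[[0,0,0],[0,0,-0.1],0.5],[[0,0,0],[0,0,-0.1],0.6],[[0,0,0],[0,0,-0.1],0.7]])

```text
time: 22.4
position: [657.7, -75.3, 84.1]
tool_rot: [0.0, 0.707, 0.707, 0.0]
contact_force: [-0.8, 0.5, 0.4]
grip_width: 77.2
grip_force: 0.0
```

Call:
apply_moves(commands=[[[0,0,0],[0,0,0],0.8],[[0,0,0],[0,0,0],0.8],[[0,0,0],[0,0,0],0.8],[[0,0,0],[0,0,2],0.8],[[0,0,0],[0,0,4],0.8]])

```text
time: 22.9
position: [656.8, -75.0, 123.6]
tool_rot: [-0.001, 0.707, 0.707, -0.001]
contact_force: [0.9, -0.6, -0.4]
grip_width: 83.8
grip_force: 0.0
```

Call:
apply_moves(commands=[[[0,0,0],[0,0,3],1],[[0,0,0],[0,0,6],1],[[0,0,0],[-3,2,8],1],[[0,0,0],[-6.5,4.5,8],1],[[0,0,0],[-10,7,8],1]])

```text
time: 23.4
position: [556.8, -4.8, 204.8]
tool_rot: [0.001, 0.707, 0.707, 0.001]
contact_force: [-1.0, 0.2, -1.4]
grip_width: 93.1
grip_force: 0.0
```

Call:
apply_moves(commands=[[[0,0,0],[-3.5,2.5,0],1],[[0,0,0],[-7,5,0],1],[[0,0,0],[-9.7,6.6,0],1],[[0,0,0],[-9.7,6.6,0],1],[[0,0,0],[-9.7,6.6,0],1]])

```text
time: 23.9
position: [460.7, 61.0, 204.7]
tool_rot: [0.001, 0.706, 0.708, 0.001]
contact_force: [0.7, -0.5, 0.7]
grip_width: 93.6
grip_force: 0.0
```

Run:
```python
from h import *
im,d,P,s=wrist("w10"); tins(P,im,box=(380,560,-200,230)); tins(P,im,105,125,(600,720,-200,200));print(s["position"],s["tool_rot"].round(3),s["time"])
c,dd=cams.get_image("scene"); Q=cloud("scene",dd); tins(Q,c,105,130,(600,720,-200,200))
t=Q[(abs(Q[...,1]-125)<50)&(Q[...,0]>720)&(Q[...,0]<850)]
for x in range(720,850,15):
    a=t[abs(t[:,0]-x)<7.5,2]
    if len(a): print(x,a.max().round(),np.median(a).round())
```

```text
tin 3367 [477.9 149.2  56. ] [478.1 149.3] 31.2 56.0 [153. 144. 142.]
tin 3054 [460.9  61.6  56. ] [460.8  60.3] 31.2 56.0 [150. 141. 138.]
tin 1239 [ 509.4 -150.    55.6] [ 510.1 -154.8] 30.5 55.7 [ 77. 131. 143.]
[460.65703387  60.97324642 204.7101027 ] [0.001 0.706 0.708 0.001] 23.9
tin 415 [660.5 -75.8 117.2] [659.  -75.4] 32.0 117.0 [118. 116. 112.]
720 5.0 3.0
735 37.0 37.0
750 45.0 40.0
765 53.0 43.0
780 52.0 46.0
795 53.0 46.0
810 53.0 46.0
825 52.0 46.0
840 53.0 46.0
```

Call:
apply_moves(commands=[[[0,0,0],[0,0,-5],1],[[0,0,0],[0,0,-10],1],[[0,0,0],[0,0,-13],1],[[0,0,0],[0,0,-16],1],[[0,0,0],[0,0,-18],1]])

```text
time: 24.5
position: [460.5, 60.0, 21.6]
tool_rot: [-0.001, 0.707, 0.707, -0.001]
contact_force: [0.1, -0.3, 0.7]
grip_width: 92.9
grip_force: 0.0
```

Call:
apply_moves(commands=[[[0,0,0],[0,0,0],1],[[0,0,0],[0,0,0],0.6],[[0,0,0],[0,0,0],0.4],[[0,0,0],[0,0,0],0.2],[[0,0,0],[0,0,0],-1]])

```text
time: 25.0
position: [461.2, 60.7, 25.1]
tool_rot: [0.001, 0.707, 0.707, 0.001]
contact_force: [0.1, -0.5, -0.9]
grip_width: 65.7
grip_force: 0.0
```

Call:
apply_moves(commands=[[[0,0,0],[0,0,0],-1],[[0,0,0],[0,0,0],-1],[[0,0,0],[0,0,0],-1],[[0,0,0],[0,0,0],-1],[[0,0,0],[0,0,0],-1]])

```text
time: 25.5
position: [461.2, 60.7, 25.0]
tool_rot: [0.001, 0.707, 0.708, 0.001]
contact_force: [0.3, 0.4, 6.6]
grip_width: 61.9
grip_force: 20.0
```

Call:
apply_moves(commands=[[[0,0,0],[0,0,2],-1],[[0,0,0],[0,0,5],-1],[[0,0,0],[0,0,8],-1],[[0,0,0],[0,0,11],-1],[[0,0,0],[0,0,13],-1]])

```text
time: 26.0
position: [460.5, 60.9, 155.8]
tool_rot: [0.0, 0.707, 0.708, 0.0]
contact_force: [-0.1, 1.0, -3.3]
grip_width: 61.8
grip_force: 20.0
```

Call:
apply_moves(commands=[[[0,0,0],[4,-1,0],-1],[[0,0,0],[8,-2,0],-1],[[0,0,0],[12,-3,0],-1],[[0,0,0],[16,-3.5,0],-1],[[0,0,0],[19.7,-3.5,0],-1]])

```text
time: 26.5
position: [658.4, 25.0, 153.1]
tool_rot: [-0.001, 0.707, 0.707, -0.001]
contact_force: [0.4, 0.4, -2.6]
grip_width: 61.6
grip_force: 20.0
```

Call:
apply_moves(commands=[[[0,0,0],[0,0,0],-1],[[0,0,0],[0,0,-2],-1],[[0,0,0],[0,0,-4],-1],[[0,0,0],[0,0,-5],-1],[[0,0,0],[0,0,-5],-1]])

```text
time: 27.0
position: [655.1, 26.2, 101.8]
tool_rot: [-0.002, 0.707, 0.708, -0.002]
contact_force: [-0.2, 0.8, -2.3]
grip_width: 61.7
grip_force: 20.0
```

Call:
apply_moves(commands=[[[0,0,0],[0,0,-0.5],-1],[[0,0,0],[0,0,-1],-1],[[0,0,0],[0,0,-1.4],-1],[[0,0,0],[0,0,-1.7],-1],[[0,0,0],[0,0,-1.9],-1]])

```text
time: 27.5
position: [657.3, 25.8, 85.0]
tool_rot: [-0.0, 0.707, 0.707, -0.0]
contact_force: [-3.4, 1.2, 12.7]
grip_width: 61.9
grip_force: 20.0
```

Call:
apply_moves(commands=[[[0,0,0],[0,0,0],-1],[[0,0,0],[0,0,0],0.5],[[0,0,0],[0,0,0],0.6],[[0,0,0],[0,0,0],0.7],[[0,0,0],[0,0,0],0.8]])

```text
time: 28.0
position: [657.6, 25.8, 85.4]
tool_rot: [0.0, 0.707, 0.707, 0.0]
contact_force: [-0.5, -0.0, -0.0]
grip_width: 82.1
grip_force: 0.0
```

Call:
apply_moves(commands=[[[0,0,0],[0,0,0],0.8],[[0,0,0],[0,0,0],0.8],[[0,0,0],[0,0,0],0.8],[[0,0,0],[0,0,2],0.8],[[0,0,0],[0,0,4],0.8]])

```text
time: 28.5
position: [656.7, 25.9, 124.7]
tool_rot: [-0.001, 0.707, 0.707, -0.001]
contact_force: [1.0, 0.4, -0.1]
grip_width: 83.6
grip_force: 0.0
```

Call:
apply_moves(commands=[[[0,0,0],[0,0,3],1],[[0,0,0],[0,0,6],1],[[0,0,0],[-3,2,8],1],[[0,0,0],[-6.5,4.5,8],1],[[0,0,0],[-10,7,8],1]])

```text
time: 29.0
position: [556.8, 96.2, 205.9]
tool_rot: [0.001, 0.707, 0.707, 0.001]
contact_force: [0.1, -0.5, -1.0]
grip_width: 93.2
grip_force: 0.0
```

Call:
apply_moves(commands=[[[0,0,0],[-3.5,2.5,0],1],[[0,0,0],[-7,5,0],1],[[0,0,0],[-7.9,5.4,0],1],[[0,0,0],[-7.9,5.4,0],1],[[0,0,0],[-7.9,5.4,0],1]])

```text
time: 29.5
position: [479.5, 149.4, 205.5]
tool_rot: [0.001, 0.707, 0.708, 0.001]
contact_force: [0.4, -0.7, -1.5]
grip_width: 92.9
grip_force: 0.0
```

Run:
```python
from h import *
im,d,P,s=wrist("w11"); tins(P,im,box=(380,560,-200,230)); print(s["position"],s["tool_rot"].round(3),s["time"])
c,dd=cams.get_image("scene"); Q=cloud("scene",dd); tins(Q,c,105,130,(600,720,-200,200))
```

```text
tin 3050 [478.2 150.3  56. ] [478.2 149.2] 31.1 56.1 [154. 145. 142.]
[479.50985195 149.44703136 205.50463106] [0.001 0.707 0.708 0.001] 29.5
tin 399 [661.2  23.9 117.3] [660.1  24.7] 31.6 117.1 [119. 117. 113.]
tin 413 [660.8 -75.8 117.4] [658.7 -74.1] 32.2 117.1 [82. 81. 78.]
```

Call:
apply_moves(commands=[[[0,0,0],[-0.1,0,-5],1],[[0,0,0],[-0.1,0,-10],1],[[0,0,0],[-0.1,0,-13],1],[[0,0,0],[-0.1,0,-16],1],[[0,0,0],[-0.1,0,-18],1]])

```text
time: 30.1
position: [477.4, 148.8, 22.4]
tool_rot: [-0.001, 0.707, 0.707, -0.001]
contact_force: [0.1, 0.2, 0.6]
grip_width: 93.0
grip_force: 0.0
```

Call:
apply_moves(commands=[[[0,0,0],[0,0,0],1],[[0,0,0],[0,0,0],0.6],[[0,0,0],[0,0,0],0.4],[[0,0,0],[0,0,0],0.2],[[0,0,0],[0,0,0],-1]])

```text
time: 30.6
position: [478.2, 149.8, 26.1]
tool_rot: [0.001, 0.707, 0.707, 0.001]
contact_force: [-0.7, 0.1, 1.1]
grip_width: 65.5
grip_force: 0.0
```

Call:
apply_moves(commands=[[[0,0,0],[0,0,0],-1],[[0,0,0],[0,0,0],-1],[[0,0,0],[0,0,0],-1],[[0,0,0],[0,0,0],-1],[[0,0,0],[0,0,0],-1]])

```text
time: 31.1
position: [478.3, 149.9, 26.1]
tool_rot: [0.001, 0.707, 0.708, 0.001]
contact_force: [-0.7, -0.5, 7.6]
grip_width: 61.8
grip_force: 20.0
```

Call:
apply_moves(commands=[[[0,0,0],[0,0,2],-1],[[0,0,0],[0,0,5],-1],[[0,0,0],[0,0,8],-1],[[0,0,0],[0,0,11],-1],[[0,0,0],[0,0,13],-1]])

```text
time: 31.6
position: [477.5, 149.9, 156.8]
tool_rot: [0.0, 0.707, 0.708, 0.0]
contact_force: [0.6, 0.4, -2.1]
grip_width: 62.0
grip_force: 20.0
```

Call:
apply_moves(commands=[[[0,0,0],[4,-0.8,0],-1],[[0,0,0],[8,-1.6,0],-1],[[0,0,0],[12,-2.4,0],-1],[[0,0,0],[16,-2.4,0],-1],[[0,0,0],[17.9,-2.4,0],-1]])

```text
time: 32.1
position: [658.8, 125.1, 153.8]
tool_rot: [-0.0, 0.707, 0.707, -0.0]
contact_force: [0.1, 0.5, -3.2]
grip_width: 62.0
grip_force: 20.0
```

Call:
apply_moves(commands=[[[0,0,0],[0,0,0],-1],[[0,0,0],[0,0,-2],-1],[[0,0,0],[0,0,-4],-1],[[0,0,0],[0,0,-5],-1],[[0,0,0],[0,0,-5],-1]])

```text
time: 32.6
position: [653.9, 126.0, 102.9]
tool_rot: [-0.002, 0.707, 0.708, -0.002]
contact_force: [-0.6, 0.3, -2.6]
grip_width: 61.6
grip_force: 20.0
```

Call:
apply_moves(commands=[[[0,0,0],[0,0,-0.5],-1],[[0,0,0],[0,0,-1],-1],[[0,0,0],[0,0,-1.4],-1],[[0,0,0],[0,0,-1.7],-1],[[0,0,0],[0,0,-1.9],-1]])

```text
time: 33.1
position: [656.4, 125.8, 86.1]
tool_rot: [-0.0, 0.707, 0.707, -0.0]
contact_force: [-6.4, 0.0, 15.5]
grip_width: 61.7
grip_force: 20.0
```

Contact, so I'll release, retreat up and away, and check.

Call:
apply_moves(commands=[[[0,0,0],[0,0,0],-1],[[0,0,0],[0,0,0],0.5],[[0,0,0],[0,0,0],0.6],[[0,0,0],[0,0,0],0.7],[[0,0,0],[0,0,0],0.8]])

```text
time: 33.6
position: [656.6, 125.8, 86.3]
tool_rot: [0.0, 0.707, 0.707, 0.0]
contact_force: [-0.3, -1.1, 0.1]
grip_width: 81.7
grip_force: 0.0
```

Call:
apply_moves(commands=[[[0,0,0],[0,0,0],0.8],[[0,0,0],[0,0,0],0.8],[[0,0,0],[0,0,0],0.8],[[0,0,0],[0,0,2],0.8],[[0,0,0],[0,0,4],0.8]])

```text
time: 34.1
position: [655.7, 125.8, 125.6]
tool_rot: [-0.001, 0.707, 0.707, -0.001]
contact_force: [0.3, 0.3, 0.0]
grip_width: 83.2
grip_force: 0.0
```

Call:
apply_moves(commands=[[[0,0,0],[0,0,4],1],[[0,0,0],[-2,0,8],1],[[0,0,0],[-6,0,12],1],[[0,0,0],[-10,0,16],1],[[0,0,0],[-14,0,19],1]])

```text
time: 34.6
position: [525.6, 125.7, 309.6]
tool_rot: [0.0, 0.707, 0.707, 0.0]
contact_force: [-1.0, 0.7, 1.0]
grip_width: 92.8
grip_force: 0.0
```

Call:
apply_moves(commands=[[[0,0,0],[-4,0,0],1],[[0,0,0],[-8,0,0],1],[[0,0,0],[-12,0,0],1],[[0,0,0],[-12,0,0],1],[[0,0,0],[-12,0,0],1]])

```text
time: 35.1
position: [406.5, 125.9, 308.7]
tool_rot: [0.001, 0.707, 0.708, 0.001]
contact_force: [1.4, -0.1, 0.6]
grip_width: 92.8
grip_force: 0.0
```

Run:
```python
from h import *
print(sensors.observe()["time"])
for n in ["scene","side"]:
    c,dd=cams.get_image(n); Q=cloud(n,dd); print(n); tins(Q,c,105,130,(600,720,-200,200)); tins(Q,c,box=(380,600,-220,230))
    if n=="scene": v=cv2.resize(c[150:320,90:460],(800,368))
for k in ["scanner_mid","scanner_window"]:
    p=spotter.mark_of("side",k)[0]["position"];print(k,p,Q[int(p[1]),int(p[0])])
cv2.imwrite("pics/v12.png",v)
```

```text
35.1
scene
tin 397 [660.  122.8 117.2] [658.8 123.5] 32.0 117.0 [112. 109. 105.]
tin 405 [661.2  23.9 117.2] [659.5  24.4] 31.6 117.1 [116. 113. 109.]
tin 415 [661.2 -75.5 117.3] [659.5 -75.3] 31.3 117.2 [115. 112. 108.]
tin 320 [ 514.4 -157.5   57.2] [ 512.5 -156.9] 32.4 57.0 [ 70. 119. 127.]
side
tin 296 [ 509.7 -157.7   58.1] [ 510.8 -154.9] 32.5 58.0 [109. 170. 182.]
scanner_mid [296.3, 296.3] [ 485.55234974 -318.70066659  105.129206  ]
scanner_window [272.1, 310.6] [ 423.34911234 -318.66747648   63.9243469 ]
```

View pics/v12.png

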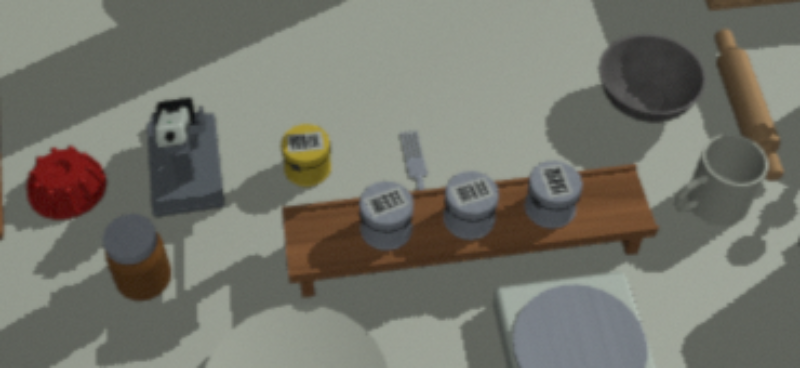

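All three grey tins stand on the shelf at (387,205), (470,197) and (555,187). The scanner is home at (172,125), and nothing else has moved.

```bash
python3 -c "
from h import *
print(manip.sign_off())"
```

```text
the job is handed in; nothing more can be done
None
```

I handed the job in at about 35 s: the scanner was held on the labels of all three tins present, left to right, and then put back in its stand. The tins stand upright on the shelf and the other things on the table look undisturbed in the final picture; sign-off returned no verdict.

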